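Strip a stuck dust-hose cuff off its spigot

ROBOT

A 6-joint arm with a two-finger parallel gripper is mounted at the origin on the work surface. World frame = base frame: x ahead of the robot, y to its left, z up, the work surface at z = 0. Lengths are in mm, angles in rad, forces in N, time in s.
With the tool pointing down it reaches from about 400 to 825 mm from the base axis. Payload 7 kg.
Tool frame: the origin (TCP) lies at the very end of the fingers, on their centre line; the grasp point (between the pads) lies 19 mm behind it; z points along the fingers, y is the direction in which the jaws open and shut (so a half turn about z gives the same grasp; the last joint's range is limited). The gripper opens to 88 mm and grips with 3 to 60 N. Pads are 19 mm wide; open, the fingers measure 130 mm over their backs; the gripper's body (78 mm by 193 mm) begins 47 mm behind the grasp point.
Start: joints at [0.288, 0.359, 0.012, 0, -1.224, -0.288], TCP at [674.978, -0.019, 226.561] pointing down, gripper open.
Joint ranges: [-3.07, 3.07], [-1.43, 2.12], [-1.02, 1.25], [-3.03, 1.67], [-3.05, -0], [-3.03, 3.03]. Speed limits (rad/s): [2.39, 2.39, 3.01, 3.14, 3.14, 3.14].

INTERFACE

Orientations are given as a unit quaternion [x, y, z, w].
In Python, from plant import bot gives the robot as it stands. Calls block until the motion is done:
- bot.move_ptp(position, orientation): joint-space move of the TCP to a pose.
- bot.line_to(position, velocity=150, ori=None): straight line of the TCP; ori=None keeps the orientation; velocity is the mean speed in mm/s.
- bot.move_joints(angles): joint-space move.
- bot.move_gripper(opening, force=None): finger opening in mm; force is the grip in N (None keeps the last); returns when the fingers have stopped.
- bot.pause(seconds).
- bot.solve_ik(position, orientation): joint angles nearest the present ones, or None.
- bot.read_state(): the state.
- bot.camera(name): name is "scene" or "side" or "wrist"; returns the picture (420x560x3 uint8, red, green, blue); there is no depth.
- bot.get_calibration(name): a dict with "fx", "fy", "cx", "cy" (pixels), "view" (4x4, takes a point from world to camera coordinates); the wrist camera has in their place "T_tool_cam" (4x4, takes a point from camera to tool coordinates, whose origin is the TCP and whose axes are the flange's). Camera axes: x right, y up, looking along -z (the intrinsics and any distortion apply to the point x, -y, -z); pixel columns grow to the right and rows downward; lengths in mm; the calibration is good to about 2 mm. A picture is of the moment at which its call begins: read the wrist's pose just before it. get_calibration takes no time and is no camera call.
A pose or a line that the arm cannot do raises bot.Unreachable and nothing moves.
- bot.close_job(): hands the job in, once; it reports no verdict.
The state is a dict: "t": time; "joint_pos": joint angles; "qvel": joint speeds; "tau": joint torques, N m; "tcp_pos": TCP position; "eef_rot": TCP orientation; "contact_force": force on the tool from outside, world axes, zero at the start; "moment": the same for the moment, N m; "width": finger opening in mm.
Only numpy, scipy, OpenCV 4.12 (cv2) and the standard library are available. Lean on these libraries where they do the work, as an engineer would, in place of code of your own. Each camera call takes 0.05 s, during which the arm holds its last target.

TASK

The orange dust-hose cuff is jammed on the grey flanged spigot. Slide the pair along the bench, its flange flat on the bench or all but touching it, fully home into the plywood fork so that the fork's steel lips hold the flange down, then pull the cuff straight up off the spigot and stand it upright in the blue tray. The spigot must never be carried up with the cuff and stays home in the fork, flat on the bench; leave everything else undisturbed.

Things in the scene. Friction and masses are not known exactly. Their poses are not given: they have to be found in the camera images.
- spigot: Grey plastic spigot, loose, about 190 g (may vary 20%), standing on the bench. Origin: centre of the flange's underside (z = 0 when flat on the bench); z is its axis, up. Flange 86 mm diameter, 6 mm thick, at the bottom; above it a shoulder 52 mm in diameter up to z = 22 mm; then a tube 39 mm in diameter up to z = 72 mm.
- spigot_lugs (a point): Point on the spigot's axis 40 mm above its underside, level with three sprung rubber lugs that press outward on the cuff's bore: 4 to 9 N is needed to pull the cuff off, so a spigot that is not held down comes up with it. The grip ends once the cuff has risen about 20 mm on the spigot; the tube is clear after 50 mm.
- cuff: Orange plastic tube open at both ends, about 90 g (may vary 20%), 54 mm outside diameter, 46 mm bore, 80 mm tall. Origin: centre of its lower end; z is its axis, up. At the start it rests on the spigot's shoulder, lower end 22 mm, upper end 102 mm above the bench. If the grip presses the pair down on the bench, sliding tips it: ease it up 1 to 4 mm first.
- tray: Shallow blue tray fixed to the bench, 120 mm along its x, 160 mm along its y, 20 mm high, walls and floor 4 mm thick. Origin: centre of its underside; z up. The black coupler stands near its +y end (y about +47 mm); the free space is the -y half (room for the cuff centred at about x = 0, y = -33 mm). It may be on either side of the bench, the pair on the other.
- fork_home (a point): Middle of the plywood stripper fork fixed to the bench, z = 0. Its +x axis is the way the pair slides in; the mouth, flared to 140 mm, opens towards -x and begins 80 mm before this point. The spigot's origin is here when its flange touches the back stop. The channel between the rails is 98 mm wide, its floor is the bench; over the outside it is 154 mm, 170 at the flared tips (14 mm high).
- fork_lips (a point): Point 14 mm above fork_home, level with the underside of the fork's two steel lips. They are 8 mm thick (14 to 22 mm above the bench), run from 47 mm before this point to the back stop (43 mm beyond it) and leave a slot 66 mm wide between them for the shoulder. A flange pulled upward meets them after rising 8 mm.
- coupler: Short black tube standing in the tray, loose, 36 mm diameter, 45 mm tall; origin at the centre of its lower end. Leave alone.
- glue: White glue bottle standing on the bench, 60 mm diameter, 170 mm tall; origin at the centre of its underside. Leave alone.
- jar: Glass jar with steel cap, 64 mm diameter, 80 mm tall; origin at the centre of its underside. Leave alone.
- driver: Screwdriver lying on the bench, 200 mm long, green handle. Leave alone.
- offcut: Wooden offcut 90 x 60 x 22 mm lying on the bench; origin at the centre of its underside. Leave alone.
- spanner: Steel spanner 170 mm long lying on the bench. Leave alone.
Mind the look-alikes: they are no part of the job. What is meant by the part that bears fork_home is not green, and is the larger of those in its own colour.

How it is judged (in metres and radians):
On the way, in this order (a step that is already met when the one before it is completed fails the run):
1. the flange is home under the fork's lips with the cuff still on the spigot (x of spigot in the frame of fork_home above -0.02 m and horizontal distance between spigot and fork_home below 0.025 m and height (world z) of spigot below 0.013 m and z of cuff in the frame of spigot below 0.035 m), for 0.1 s.
2. the cuff is lifted clear of the spigot, which stays down in the fork (z of cuff in the frame of spigot above 0.074 m and horizontal distance between spigot and fork_home below 0.025 m and height (world z) of spigot below 0.013 m), for 0.05 s.
At the end, for the whole second after the job is handed in: The spigot stands flat under the fork's lips, its centre within 25 mm of the fork's home point, and the cuff stands upright (within about 6 degrees) on the tray's floor, wholly inside the tray; both at rest and released (horizontal distance between spigot and fork_home below 0.025 m and height (world z) of spigot below 0.005 m and angle between spigot's own z axis and vertical below 0.08 rad and x of cuff in the frame of tray between -0.04 and 0.04 m and y of cuff in the frame of tray between -0.06 and 0.06 m and height (world z) of cuff below 0.012 m and angle between cuff's own z axis and vertical below 0.1 rad and linear speed of each of cuff, spigot below 0.02 m/s); the robot touches nothing.
It fails at once if the spigot is lifted more than 20 mm off the bench (height (world z) of spigot above 0.02 m).
It fails at once if the spigot is tipped by more than 20 degrees (angle between spigot's own z axis and vertical above 0.35 rad).
It fails at once if the coupler in the tray is tipped, or shifted by more than 30 mm (distance of coupler from where it was at the start of the episode above 0.03 m or angle between coupler's own z axis and vertical above 0.5 rad).
It fails at once if another thing on the bench is shifted by more than 30 mm (distance of any of glue, jar, driver, offcut, spanner from where it was at the start of the episode above 0.03 m).
It also fails if it takes over 64 s, if anything falls off the work surface, if the arm or the gripper's body presses on something with over 40 N, if the wrist force passes 120 N, or if a joint passes its speed limit or range.

## Working session

There is one attempt and no reset: what is moved stays moved. The work goes in short steps, each a Python script; the robot and the scene stay as the last script left them, time stands still between calls to the robot, and variables do not carry over. Pictures are saved under pics/ and viewed, and the job is handed in when it is done.

```bash
ls; mkdir -p pics; python3 - <<'E'
from plant import bot
import cv2
for n in ["scene","side","wrist"]:
    s=bot.read_state(); im=bot.camera(n); cv2.imwrite(f"pics/{n}0.png",im[:,:,::-1]); c=bot.get_calibration(n); print(n,c)
print(s)
E
```

```text
pics
scene {'fx': 388.56947243289244, 'fy': 388.56947243289244, 'cx': 280.6316862411547, 'cy': 214.3139199293232, 'view': array([[-6.83481615e-02,  9.97647311e-01,  5.32647053e-03,
         6.07222463e+01],
       [-5.50678362e-01, -4.21775030e-02,  8.33651246e-01,
         2.65053406e+02],
       [ 8.31914581e-01,  5.40453579e-02,  5.52265542e-01,
        -1.81947609e+03],
       [ 0.00000000e+00,  0.00000000e+00,  0.00000000e+00,
         1.00000000e+00]])}
side {'fx': 388.66002078786806, 'fy': 388.66002078786806, 'cx': 282.0771439169137, 'cy': 208.28444455475682, 'view': array([[ 8.48190464e-01, -5.29570871e-01, -1.12972862e-02,
        -5.12888943e+02],
       [ 4.10671625e-01,  6.43984989e-01,  6.45470488e-01,
        -2.40406956e+02],
       [-3.34547086e-01, -5.52121388e-01,  7.63701657e-01,
        -9.47894962e+02],
       [ 0.00000000e+00,  0.00000000e+00,  0.00000000e+00,
         1.00000000e+00]])}
wrist {'fx': 298.0365166121362, 'fy': 298.0365166121362, 'cx': 279.40956058772065, 'cy': 208.7724317973844, 'T_tool_cam': array([[ 1.57299366e-04,  9.67441967e-01,  2.53092900e-
[... 265 characters left out ...]
   1.00000000e+00]])}
{'t': 0.1, 'joint_pos': array([ 2.88091910e-01,  3.59290301e-01,  1.11472511e-02, -2.97160384e-04,
       -1.22411635e+00, -2.88081378e-01]), 'qvel': array([ 0.00128187, -0.00129985,  0.00051009,  0.00101126, -0.00109768,
        0.00090253]), 'tau': array([-1.42273191e-03, -5.84165347e+01,  2.93752134e+01,  7.01551259e+00,
        1.01412315e-02, -6.66964229e-05]), 'tcp_pos': array([ 6.74554700e+02, -3.92532844e-02,  2.25733175e+02]), 'eef_rot': array([-7.07074538e-01,  7.07138631e-01,  4.71770999e-04, -5.76276429e-04]), 'contact_force': array([ 0.0542361 , -0.20118632, -0.19614097]), 'moment': array([ 0.03882928,  0.01031031, -0.01911731]), 'width': 87.53495848404333}
```

View pics/scene0.png

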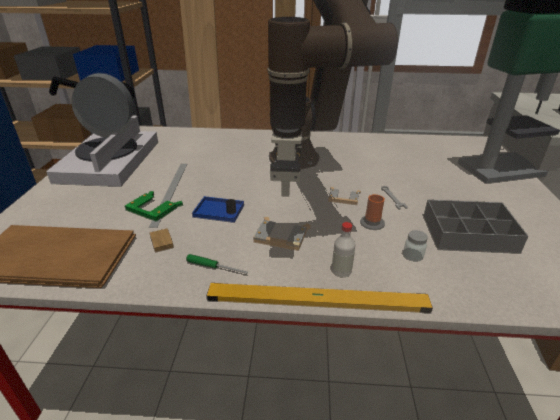

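View pics/side0.png

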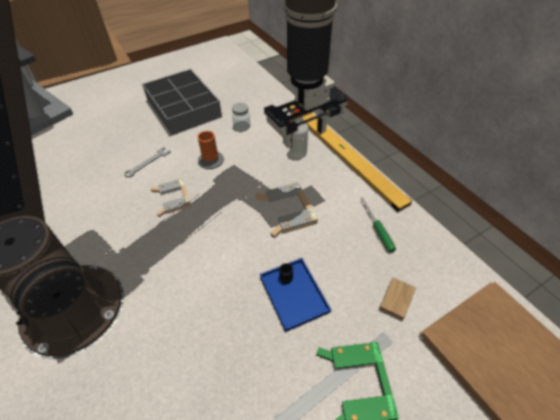

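View pics/wrist0.png

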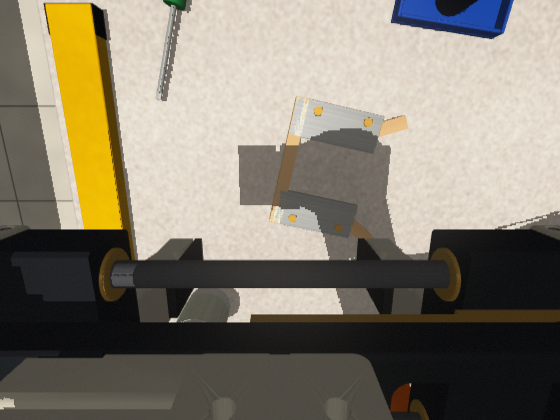

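The scene camera looks back at the robot. It shows the large plywood fork at about (282,234), a smaller plywood one at (345,195), a green one at (153,205), the pair at (375,212) and the tray at (219,208). The wrist view shows the big fork with its lips and its mouth facing right (towards -x). Next I cast rays for coarse positions.

```bash
cat > h.py <<'E'
import numpy as np, cv2
from plant import bot
from scipy.spatial.transform import Rotation as R
def cal(n,st=None):
    c=bot.get_calibration(n); K=np.array([[c['fx'],0,c['cx']],[0,c['fy'],c['cy']],[0,0,1.]])
    if n=='wrist':
        T=np.eye(4);T[:3,:3]=R.from_quat(st['eef_rot']).as_matrix();T[:3,3]=st['tcp_pos']
        V=np.linalg.inv(T@c['T_tool_cam'])
    else: V=c['view']
    return K,V,c
def proj(P,n,st=None):
    K,V,_=cal(n,st); P=np.atleast_2d(P); p=P@V[:3,:3].T+V[:3,3]; q=np.c_[p[:,0],-p[:,1],-p[:,2]]@K.T
    return q[:,:2]/q[:,2:]
def ray(uv,n,st=None):
    K,V,_=cal(n,st); uv=np.atleast_2d(uv).astype(float)
    d=np.c_[(uv[:,0]-K[0,2])/K[0,0],-(uv[:,1]-K[1,2])/K[1,1],-np.ones(len(uv))]@V[:3,:3]
    o=-V[:3,:3].T@V[:3,3]; return o,d
def plane(uv,z,n,st=None):
    o,d=ray(uv,n,st); return o+d*((z-o[2])/d[:,2])[:,None]
def snap(n,name):
    st=bot.read_state(); im=bot.camera(n); cv2.imwrite(f'pics/{name}.png',im[:,:,::-1]); np.savez(f'pics/{name}.npz',**{k:st[k] for k in('tcp_pos','eef_rot')}); return st,im
def load(name):
    return dict(np.load(f'pics/{name}.npz')), cv2.imread(f'pics/{name}.png')
def Q(yaw): # tool down; jaw axis(y) direction: yaw 0 = start orientation
    return (R.from_euler('z',yaw)*R.from_quat([-.70710678,.70710678,0,0])).as_quat()
E
python3 - <<'E'
from h import *
f=lambda l,uv,z,n:print(l,plane(uv,z,n).round(0)[:, :2].tolist())
f('cuff top',[(376,199)],102,'scene'); f('cuff top side',[(207,137)],102,'side')
f('flange',[(372,223)],6,'scene'); f('tray',[(219,208)],10,'scene'); f('tray side',[(295,294)],10,'side')
f('coupler',[(231,206)],20,'scene');f('glue',[(343,272)],0,'scene');f('jar',[(416,255)],0,'scene');f('small fork',[(345,196)],14,'scene');f('fork',[(282,234)],14,'scene');f('fork side',[(290,212)],14,'side');f('spanner',[(393,197)],2,'scene')
st=bot.read_state()
c=np.array([(298,98),(384,116),(376,152),(352,236),(357,203),(271,218)])
print(plane(c,22,'wrist',st).round(0))
for x,y in ((560,-20),(600,-20),(600,100)): print(bot.solve_ik([x,y,420],Q(0)))
E
```

```text
cuff top [[519.0, 298.0]]
cuff top side [[512.0, 286.0]]
flange [[523.0, 297.0]]
tray [[474.0, -256.0]]
tray side [[476.0, -266.0]]
coupler [[472.0, -211.0]]
glue [[780.0, 179.0]]
jar [[683.0, 415.0]]
small fork [[358.0, 213.0]]
fork [[623.0, -14.0]]
fork side [[605.0, -43.0]]
spanner [[330.0, 403.0]]
[[ 655. -104.   22.]
 [ 555.  -85.   22.]
 [ 560.  -43.   22.]
 [ 583.   63.   22.]
 [ 579.   19.   22.]
 [ 687.   39.   22.]]
[ 0.31364518  0.10476423  0.1067906   0.         -1.5728227  -0.31364518]
[ 0.29186941  0.17597592  0.19092906  0.         -1.58574947 -0.29186941]
[ 0.48593963  0.19017948  0.20848865  0.         -1.58910549 -0.48593963]
```

```bash
python3 - <<'E'
from h import *
bot.move_ptp([615,40,330],Q(0)); bot.pause(.2); snap('wrist','w_fork')
bot.move_ptp([520,330,330],Q(0)); bot.pause(.2); snap('wrist','w_pair')
s=bot.read_state();print(s['t'],s['tcp_pos'])
E
```

```text
2.3833 [520.57694893 329.04400814 330.06875277]
```

View pics/w_fork.png

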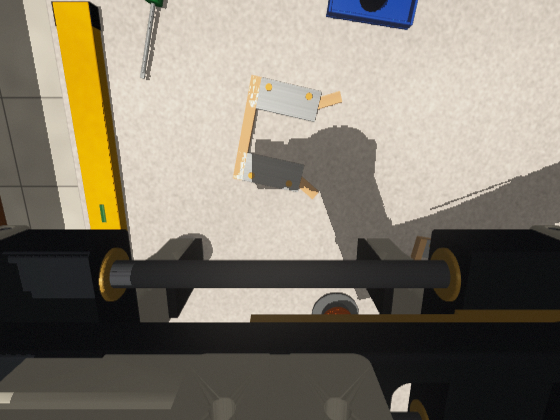

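View pics/w_pair.png

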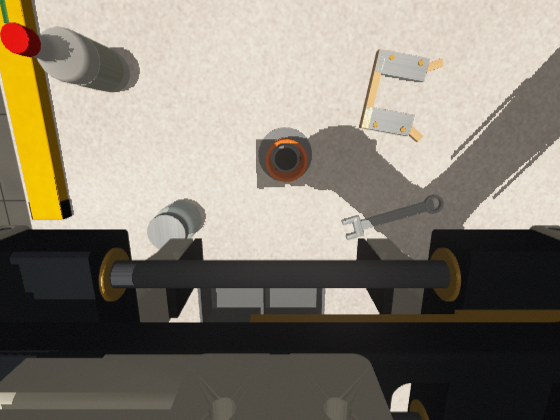

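The fork is at about (285,135) in w_fork. In w_pair the pair's cuff ring is at about (287,158) and the small look-alike fork is at (400,95). Now I refine both.

```bash
python3 - <<'E'
from h import *
st,im=load('w_pair'); 
hsv=cv2.cvtColor(im,cv2.COLOR_BGR2HSV)
m=((hsv[...,1]>130)&((hsv[...,0]<12)|(hsv[...,0]>172))).astype(np.uint8); m[:120]=0;m[220:]=0;m[:,:240]=0;m[:,340:]=0
cs,_=cv2.findContours(m,cv2.RETR_EXTERNAL,cv2.CHAIN_APPROX_NONE); c=max(cs,key=cv2.contourArea)[:,0]
P=plane(c,102,'wrist',st); print(cv2.boundingRect(c)); (x,y),r=cv2.minEnclosingCircle(P[:,:2].astype(np.float32)); print('cuff102',x,y,r)
cv2.imwrite('pics/a_pair.png',cv2.resize(im[100:220,220:360],None,fx=5,fy=5,interpolation=cv2.INTER_NEAREST)[:600,:800])
st,im=load('w_fork')
cv2.imwrite('pics/a_fork.png',cv2.resize(im[60:210,215:365],None,fx=4,fy=4,interpolation=cv2.INTER_CUBIC))
for n,nm in(('scene','scene0'),('side','side0')):
    im=cv2.imread(f'pics/{nm}.png'); hsv=cv2.cvtColor(im,cv2.COLOR_BGR2HSV)
    m=((hsv[...,1]>130)&((hsv[...,0]<12)|(hsv[...,0]>172))).astype(np.uint8)
    cs,_=cv2.findContours(m,cv2.RETR_EXTERNAL,cv2.CHAIN_APPROX_NONE)
    print(n,[cv2.boundingRect(c) for c in cs if cv2.contourArea(c)>100])
    print(proj([[x,y,22],[x,y,102]],n))
E
```

```text
(266, 138, 42, 44)
cuff102 514.1853637695312 296.92138671875 28.169151306152344
scene [(0, 345, 41, 75), (0, 305, 560, 36), (368, 195, 16, 27)]
[[372.37048373 217.81353498]
 [375.56807655 198.28869162]]
side [(198, 132, 19, 29)]
[[210.22192855 154.24604414]
 [206.29031675 134.86633517]]
```

View pics/a_fork.png

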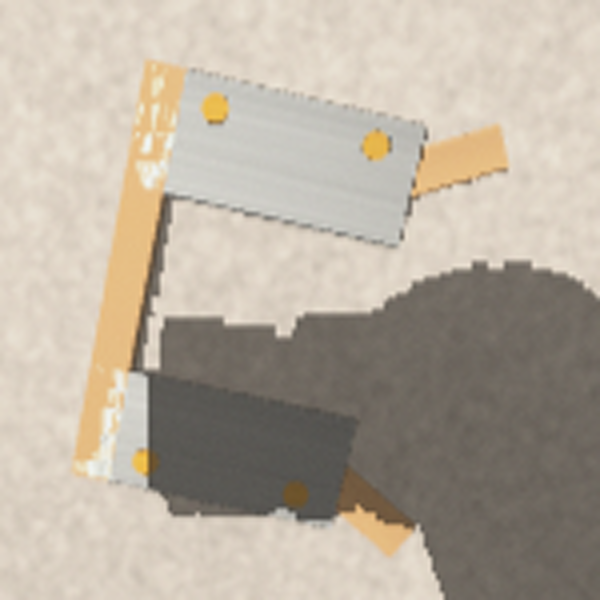

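View pics/a_pair.png

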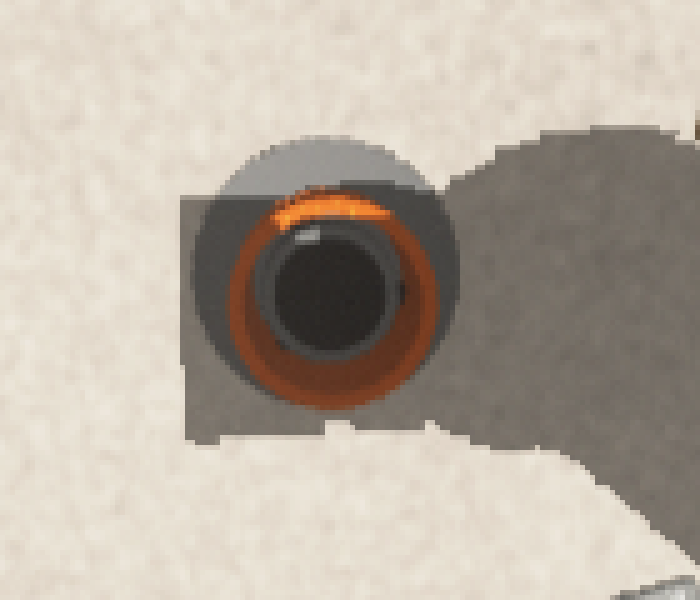

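```bash
python3 - <<'E'
from h import *
st,_=load('w_pair')
print(plane([(220+334/5,100+304/5)],102,'wrist',st),plane([(285.3,153.7)],6,'wrist',st),plane([(220+230/5,160),(220+438/5,160)],102,'wrist',st))
st,_=load('w_fork')
c=np.array([(427,123),(400,246),(357,417),(330,522),(170,195),(135,370),(147,62),(75,475)])/4+[215,60]
P=plane(c,22,'wrist',st)[:,:2]; print(P.round(1))
d=P[3]-P[0]; d/=np.linalg.norm(d); print('outer w',np.linalg.norm(P[3]-P[0]),'slot',np.linalg.norm(P[2]-P[1]))
ax=np.array([d[1],-d[0]]);
for a,b in((0,3),(6,7),(4,5)):
  e=P[b]-P[a];print('yaw',np.degrees(np.arctan2(-e[0],e[1])))
e=P[1]-P[4];print('yaw in',np.degrees(np.arctan2(-e[1],-e[0])))
mid=(P[1]+P[2])/2; print('ax',ax,'home',mid+47*ax, 'mid',(P[0]+P[3])/2+47*ax,'depth of stop', (P[4]-mid)@ax,(P[5]-mid)@ax,(P[6]-mid)@ax)
# side/scene check
H=mid+47*ax; y=np.array([-ax[1],ax[0]]);
for n,nm in(('scene','scene0'),('side','side0')):
    im=cv2.imread(f'pics/{nm}.png')
    pts=[np.r_[H-47*ax+s*y,22] for s in(-77,-33,33,77)]+[np.r_[H+53*ax+s*y,22] for s in (-77,77)]+[np.r_[514,297,22]]
    q=proj(pts,n)
    a=cv2.resize(im,None,fx=3,fy=3)
    for p in q: cv2.circle(a,tuple(int(v*3) for v in p),2,(0,0,255),-1)
    u,v=(q[:6].mean(0)*3).astype(int); cv2.imwrite(f'pics/chk_{n}.png',a[max(v-200,0):v+200,max(u-350,0):u+350])
E
```

```text
[[512.69401697 298.29145044 102.        ]] [[512.8852698 296.3285616   6.       ]] [[539.40790014 297.23301958 102.        ]
 [485.99329074 297.3120769  102.        ]]
[[ 553.8  -85. ]
 [ 562.4  -41.8]
 [ 577.2   21.8]
 [ 587.    63.2]
 [ 648.1  -60. ]
 [ 662.8    3.8]
 [ 655.6 -105.6]
 [ 687.4   44.4]]
outer w 151.84111899067395 slot 65.34127801675095
yaw -12.628760198861645
yaw -11.97417523980587
yaw -12.91619545070208
yaw in -11.958075857244623
ax [ 0.97580714 -0.21863309] home [615.65359344 -20.29104761] mid [616.29041985 -21.14849064] depth of stop 87.36813665850549 87.69661254056116 104.58734172599672
```

View pics/chk_scene.png

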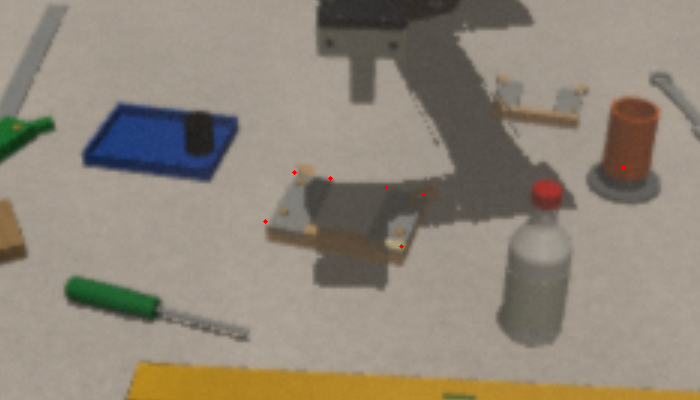

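View pics/chk_side.png

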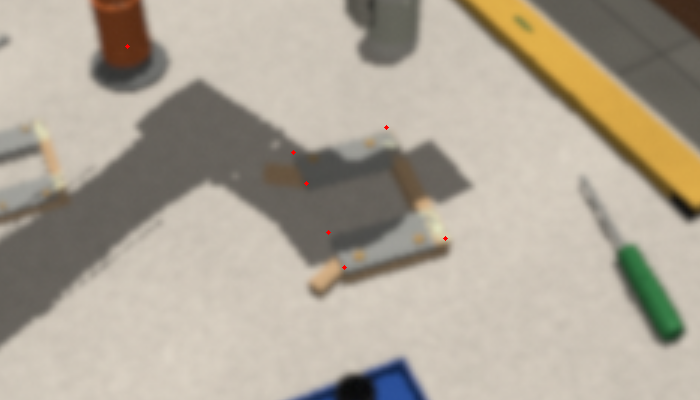

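The checks agree: slot 65.3 mm (66 nominal), cuff width 53.4 mm (54 nominal), fork outer width 152 mm (154 nominal). Home is about (616,-21) with a yaw of about -12.3°, and the pair is at about (513,297). Next I measure the tray.

```bash
python3 - <<'E'
from h import *
bot.move_ptp([475,-215,330],Q(0)); bot.pause(.2); st,im=snap('wrist','w_tray')
hsv=cv2.cvtColor(im,cv2.COLOR_RGB2HSV); m=((hsv[...,1]>120)&(abs(hsv[...,0].astype(int)-115)<15)&(hsv[...,2]>30)).astype(np.uint8); m[228:]=0
m=cv2.morphologyEx(m,cv2.MORPH_CLOSE,np.ones((25,25)))
cs,_=cv2.findContours(m,cv2.RETR_EXTERNAL,cv2.CHAIN_APPROX_NONE); c=max(cs,key=cv2.contourArea)[:,0]
P=plane(c,20,'wrist',st)[:,:2].astype(np.float32); print(cv2.boundingRect(c),cv2.minAreaRect(P)); print(cv2.boxPoints(cv2.minAreaRect(P)))
E
```

```text
(235, 87, 91, 115) ((478.40814208984375, -258.8438415527344), (158.02896118164062, 118.77284240722656), 81.92037963867188)
[[ 408.5058  -328.7273 ]
 [ 526.0997  -345.42072]
 [ 548.3105  -188.96039]
 [ 430.7166  -172.26697]]
```

View pics/w_tray.png

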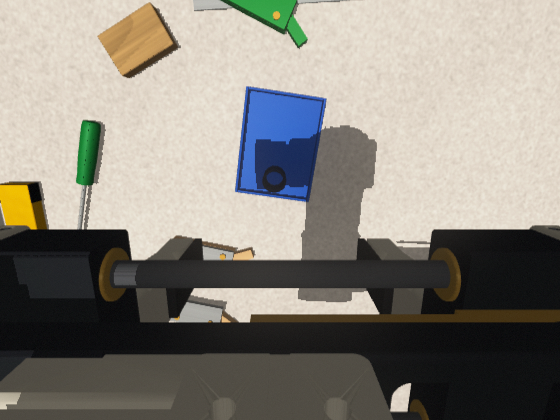

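The tray measures 158 x 119 mm (160 x 120 nominal), centre (478,-259), yaw -8.1°. The coupler is at pixel (274,179), at its +y end, so the free half is towards -y. Next is the grasp.

```bash
python3 - <<'E'
from h import *
q=Q(np.radians(-12.3)); X,Y=513,297.5
bot.move_ptp([X,Y,150],q)
bot.line_to([X,Y,49],150)
s0=bot.read_state(); print(s0['contact_force'].round(2),s0['tcp_pos'])
bot.move_gripper(50,25); bot.pause(.2)
s=bot.read_state(); print('grip',s['width'],s['contact_force'].round(2),s['tcp_pos'])
p=s['tcp_pos'].copy()
bot.line_to([X,Y,s0['tcp_pos'][2]+2.5],20); bot.pause(.3)
s=bot.read_state(); print('up',s['width'],s['contact_force'].round(2),s['tcp_pos'],s['t'])
snap('side','g_side'); snap('scene','g_scene')
a=cv2.resize(cv2.imread('pics/g_side.png')[80:230,130:330],None,fx=4,fy=4);cv2.imwrite('pics/g_side_c.png',a)
E
```

```text
[-0.19  0.09  0.64] [513.61546146 297.71273671  49.81175074]
grip 54.55471967188845 [-3.08 -0.81  4.02] [512.96402844 297.56910554  49.15396081]
up 54.32641962048221 [ 0.4   0.43 -2.29] [512.95417148 297.40387045  52.17585778] 8.8583
```

View pics/g_side_c.png

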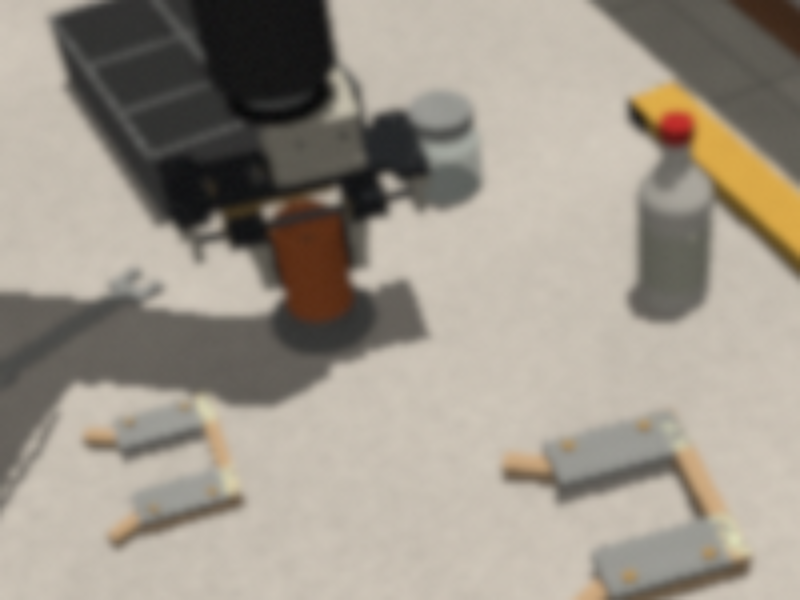

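The cuff is gripped and upright. The wrist reads about -2.3 N, so the pair is hanging just clear of the bench. Next I slide it to the mouth and in.

```bash
python3 - <<'E'
from h import *
a=np.radians(-12.3); ax=np.array([np.cos(a),np.sin(a)]); H=np.array([616,-20.8]); Z=52.0
def go(p,v):
    bot.line_to([p[0],p[1],Z],v); s=bot.read_state(); print(((s['tcp_pos'][:2]-H)@ax).round(1),s['tcp_pos'].round(1),s['contact_force'].round(2),round(s['width'],1),round(s['t'],1)); return s
go([495,200],80); go(H-140*ax,100); go(H-95*ax,60)
go(H-60*ax,40)
snap('side','m_side');snap('scene','m_scene')
for n,(u,v) in(('side',(290,170)),('scene',(290,210))):
    im=cv2.imread(f'pics/m_{n}.png'); cv2.imwrite(f'pics/m_{n}_c.png',cv2.resize(im[v-75:v+75,u-100:u+100],None,fx=4,fy=4))
E
```

```text
-165.2 [495.2 200.4  52. ] [ 0.32 -0.17 -3.12] 54.6 10.3
-139.9 [479.4   9.4  52. ] [ 0.31 -0.62 -2.86] 54.4 12.4
-95.4 [522.7  -0.7  51.8] [ 0.05 -0.49 -2.3 ] 54.3 13.3
-60.3 [557.1  -8.1  51.9] [-0.86  1.29 -2.72] 54.3 14.3
```

View pics/m_side_c.png

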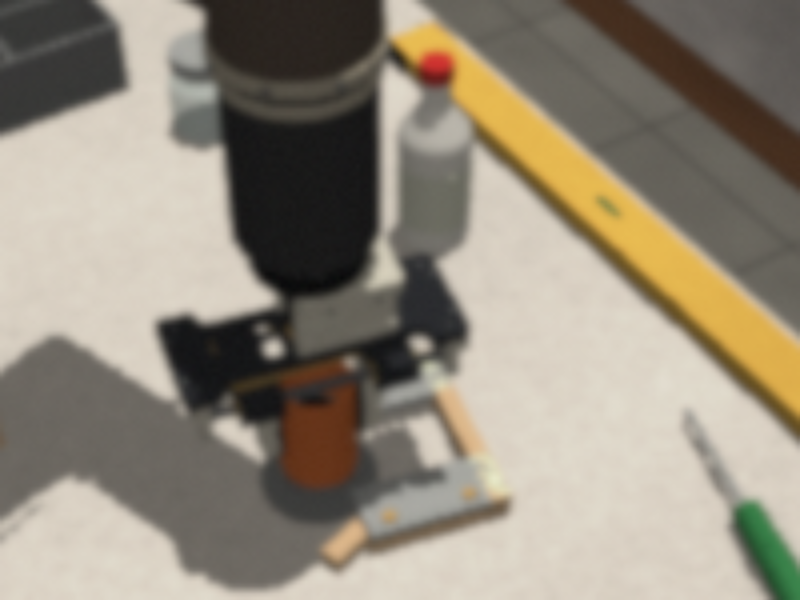

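View pics/m_scene_c.png

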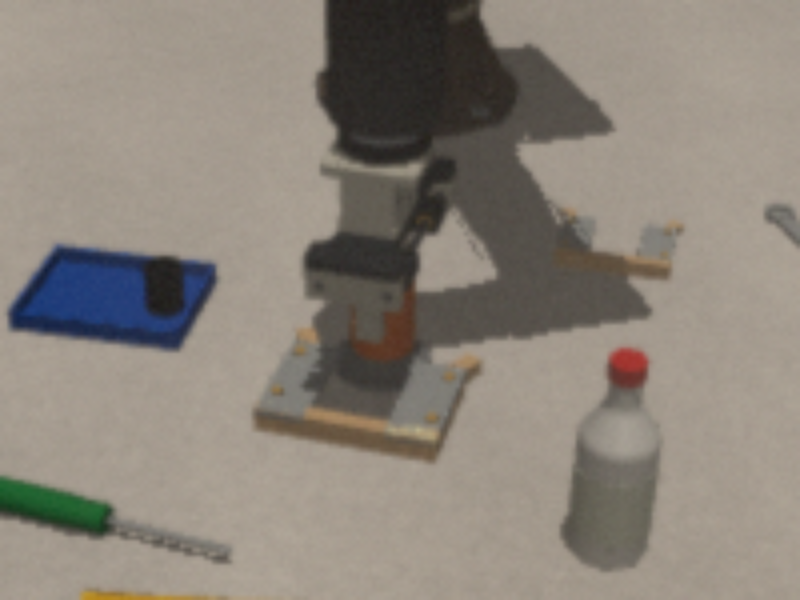

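The flange is in the mouth and its front is just under the lips, with small forces. I continue slowly and watch the force.

```bash
python3 - <<'E'
from h import *
a=np.radians(-12.3); ax=np.array([np.cos(a),np.sin(a)]); ay=np.array([-ax[1],ax[0]]); H=np.array([616,-20.8]); Z=52.0
for d in (-50,-40,-30,-20,-12,-8,-5,-3,-1,1,3):
    p=H+d*ax; bot.line_to([p[0],p[1],Z],30); bot.pause(.1); s=bot.read_state(); f=s['contact_force']
    print(d,((s['tcp_pos'][:2]-H)@ax).round(1),'fx',(f[:2]@ax).round(2),'fy',(f[:2]@ay).round(2),'fz',f[2].round(2),round(s['width'],1),round(s['t'],1))
    if abs(f[:2]@ax)>6 or abs(f[:2]@ay)>5: break
E
```

```text
-50 -50.1 fx -0.16 fy -0.84 fz -3.19 54.5 15.0
-40 -40.1 fx -0.13 fy -0.48 fz -3.03 54.2 15.6
-30 -30.1 fx -0.04 fy -0.06 fz -2.59 54.3 16.2
-20 -20.2 fx -0.05 fy -0.5 fz -2.99 54.4 16.8
-12 -12.1 fx 0.3 fy -0.35 fz -1.78 54.2 17.3
-8 -8.0 fx 0.12 fy 0.16 fz -2.7 54.7 17.7
-5 -5.0 fx 0.42 fy 0.6 fz -1.91 54.6 18.0
-3 -3.0 fx -0.22 fy -0.68 fz -2.55 54.0 18.4
-1 -1.0 fx 0.12 fy 0.34 fz -2.05 54.4 18.7
1 0.7 fx -3.11 fy 0.19 fz -1.54 54.4 19.1
3 2.4 fx -5.53 fy 0.48 fz 0.48 54.2 19.4
```

It met the back stop at +0.5 mm, which matches the measured home. I back off to 0, set the flange down and pull straight up.

```bash
python3 - <<'E'
from h import *
a=np.radians(-12.3); ax=np.array([np.cos(a),np.sin(a)]); H=np.array([616,-20.8])
p=H
bot.line_to([*p,52],20); bot.line_to([*p,50],15); bot.pause(.3); s=bot.read_state(); print('down',s['contact_force'].round(2),s['tcp_pos'].round(1))
snap('side','h_side')
im=cv2.imread('pics/h_side.png'); cv2.imwrite('pics/h_side_c.png',cv2.resize(im[100:250,200:400],None,fx=4,fy=4))
for z in list(range(53,75,2))+[80,90,105,125,145]:
    bot.line_to([*p,z],30 if z<80 else 60); s=bot.read_state(); f=s['contact_force']; print(z,s['tcp_pos'][2].round(1),f.round(1),round(s['width'],1))
print(s['t']); snap('side','p_side'); snap('scene','p_scene')
for n,(u,v) in(('side',(290,170)),('scene',(290,210))):
    im=cv2.imread(f'pics/p_{n}.png'); cv2.imwrite(f'pics/p_{n}_c.png',cv2.resize(im[v-75:v+75,u-100:u+100],None,fx=4,fy=4))
E
```

```text
down [-0.09  0.62 -1.68] [616.1 -20.8  50. ]
53 53.3 [-0.5 -0.  -3.1] 54.6
55 55.2 [-0.6  0.1 -2.9] 54.3
57 57.1 [-1.  -0.3 -1.9] 54.3
59 59.0 [-1.7  0.3 -2.5] 54.2
61 61.1 [-2.5  1.1 -1.5] 54.4
63 63.2 [-2.  -0.  -1.1] 54.1
65 65.2 [-1.5  0.1 -0.9] 54.1
67 67.2 [-3.8  0.8 -1.5] 54.4
69 69.3 [-2.1  0.4 -1.3] 54.3
71 71.2 [-3.5  0.  -1. ] 54.2
73 73.2 [-2.6  0.3 -1.3] 54.3
80 81.2 [-1.3 -0.1 -1.3] 54.2
90 90.8 [-0.5 -0.5 -1. ] 54.5
105 105.6 [-0.1 -0.4 -0.8] 54.7
125 125.4 [ 0.1 -0.2 -1.1] 54.6
145 145.4 [-0.7 -0.6 -1.9] 54.4
25.0583
```

View pics/p_side_c.png

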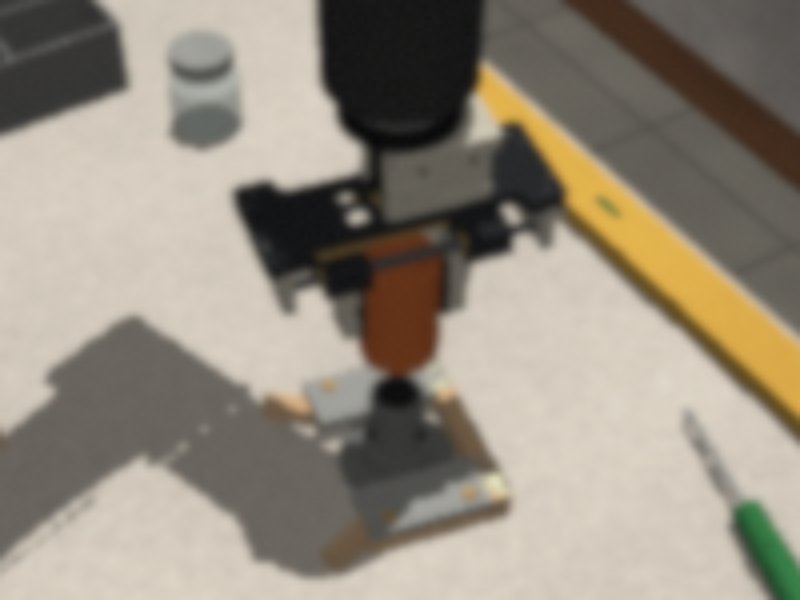

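View pics/p_scene_c.png

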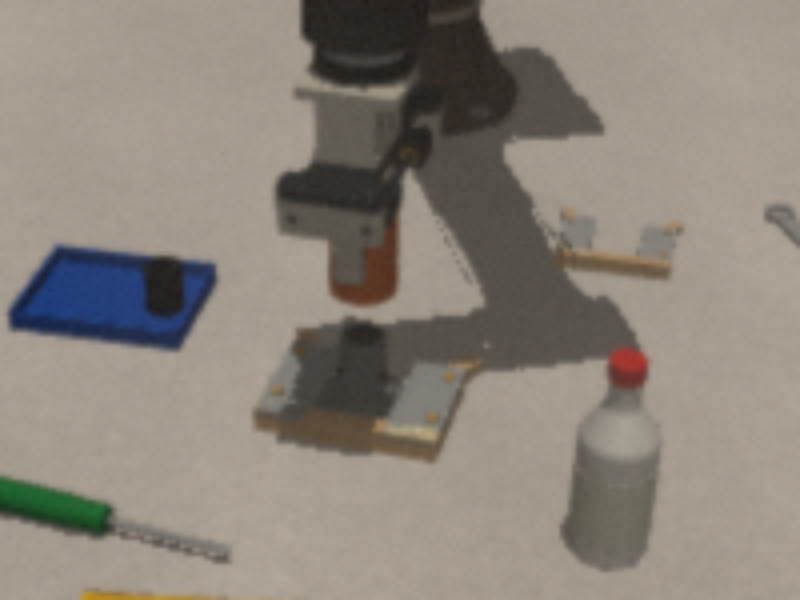

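The cuff is clear above the spigot, and the spigot stands in the fork. The spigot tube is at about (397,415) in the side crop, well under the cuff. Now I place the cuff in the tray.

```bash
python3 - <<'E'
from h import *
q=Q(np.radians(-8.1)); X,Y=473.6,-292.5
bot.line_to([X,Y,145],200,ori=q)
bot.line_to([X,Y,45],100); bot.line_to([X,Y,36],40); bot.pause(.3)
s=bot.read_state(); f0=s['contact_force'][2]; print(s['tcp_pos'].round(1),s['contact_force'].round(2),s['t'])
snap('side','t_side')
for z in np.arange(35,27.5,-1.):
    bot.line_to([X,Y,z],15); bot.pause(.1); s=bot.read_state(); f=s['contact_force']; print(z,s['tcp_pos'][2].round(1),f.round(2))
    if f[2]-f0>4: break
im=cv2.imread('pics/t_side.png'); cv2.imwrite('pics/t_side_c.png',cv2.resize(im[220:370,210:410],None,fx=4,fy=4))
E
```

```text
[ 473.7 -292.5   36.1] [ 0.15 -0.45 -0.55] 28.6667
35.0 35.0 [ 0.06 -0.2  -0.59]
34.0 34.0 [ 0.17  0.47 -0.47]
33.0 33.0 [-1.33 -0.08 -1.45]
32.0 32.0 [ 0.61  0.04 -0.68]
31.0 31.2 [0.35 0.69 1.24]
30.0 31.1 [-4.34  1.96 11.48]
```

View pics/t_side_c.png

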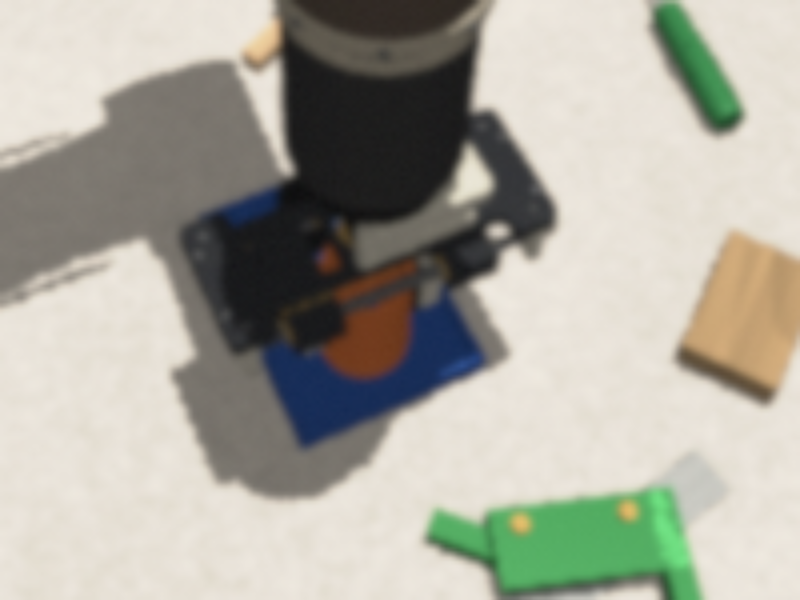

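Contact came at 31.1 mm, as predicted for a cuff standing on the tray floor. Now I release and check.

```bash
python3 - <<'E'
from h import *
X,Y=473.6,-292.5
bot.line_to([X,Y,31.2],15); bot.pause(.1); bot.move_gripper(80); bot.pause(.3)
bot.line_to([X,Y,180],120)
bot.move_ptp([475,-215,330],Q(0)); bot.pause(.3); snap('wrist','e_tray')
bot.move_ptp([590,60,330],Q(0)); bot.pause(.3); snap('wrist','e_fork')
snap('side','e_side'); snap('scene','e_scene'); s=bot.read_state(); print(s['t'],s['contact_force'].round(2))
st,im=load('e_tray'); hsv=cv2.cvtColor(im,cv2.COLOR_BGR2HSV)
m=((hsv[...,1]>130)&((hsv[...,0]<12)|(hsv[...,0]>172))).astype(np.uint8);m[225:]=0;m[:,:225]=0;m[:,340:]=0
cs,_=cv2.findContours(m,cv2.RETR_EXTERNAL,cv2.CHAIN_APPROX_NONE);c=max(cs,key=cv2.contourArea)[:,0]
print('cuff top',cv2.minEnclosingCircle(plane(c,84,'wrist',st)[:,:2].astype(np.float32)))
a=cv2.resize(im[60:220,200:360],None,fx=3.5,fy=3.5)[:, :560]
b=cv2.resize(load('e_fork')[1][40:228,190:390],None,fx=2,fy=2); 
cv2.imwrite('pics/e_tray_c.png',a); cv2.imwrite('pics/e_fork_c.png',b)
im=cv2.imread('pics/e_side.png'); cv2.imwrite('pics/e_side_c.png',cv2.resize(im[150:350,220:420],None,fx=3,fy=3))
E
```

```text
36.1917 [0.52 0.51 1.32]
cuff top ((473.736083984375, -290.9634704589844), 25.13345718383789)
```

View pics/e_tray_c.png

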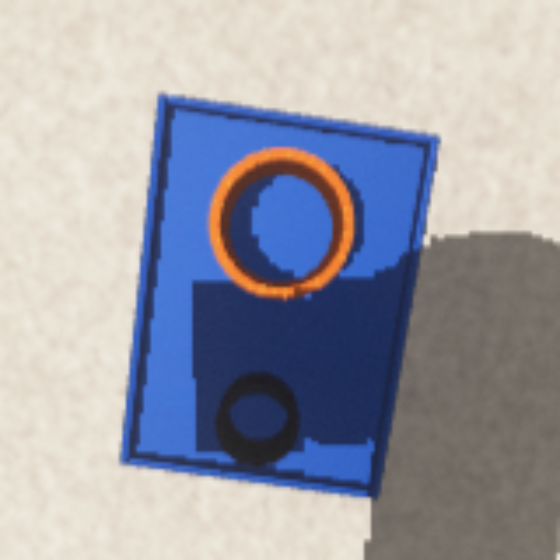

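View pics/e_fork_c.png

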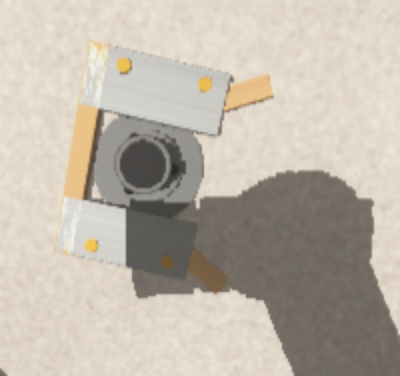

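View pics/e_side_c.png

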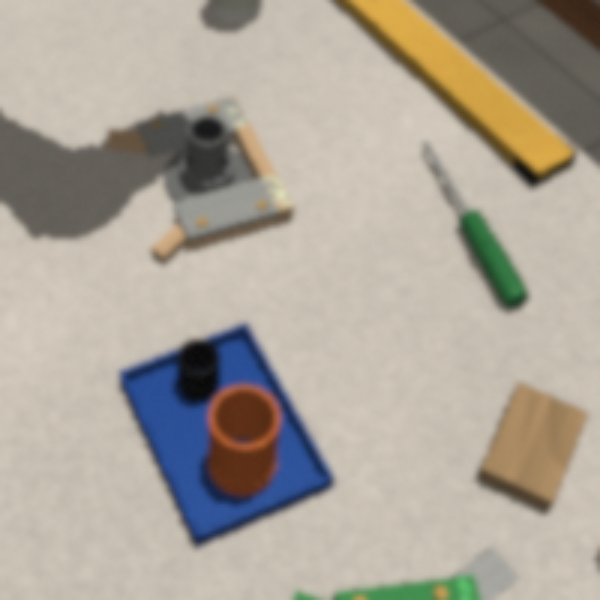

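Wrist view: the cuff stands upright in the tray's free half. The spigot is in the fork, its tube top at crop pixel (143,165). One more numeric check on where the spigot stands and how upright it is.

```bash
python3 - <<'E'
from h import *
st,im=load('e_fork'); H=np.array([616,-20.8])
print('H top proj',(proj([[*H,72]],'wrist',st)-[190,40])*2, 'shoulder',(proj([[*H,22]],'wrist',st)-[190,40])*2)
g=cv2.imread('pics/e_fork.png')[95:150,230:295]; cv2.imwrite('pics/e_sp.png',cv2.resize(g,None,fx=10,fy=10,interpolation=cv2.INTER_NEAREST))
E
```

```text
H top proj [[142.34660064 163.0898503 ]] shoulder [[146.37095533 165.0752472 ]]
```

View pics/e_sp.png

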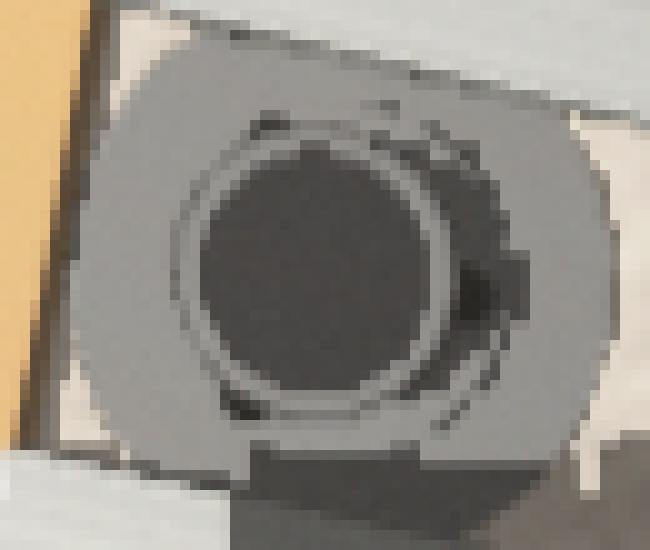

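```bash
python3 -c "
from plant import bot
bot.close_job(); print(bot.read_state()['t'])"
```

```text
the job is handed in; nothing more can be done
the job is handed in; nothing more can be done
```

The job is handed in: the spigot is home in the larger plywood fork and the cuff stands upright in the blue tray. The last clock reading, after the final pictures, was 36.2 s of the 64 s allowed.

I gripped the cuff, eased the pair up about 3 mm and slid it into the fork. It touched the back stop 0.5 mm past the home point I had measured. I then set it down, pulled the cuff straight up and stood it in the tray's free half.

**Last checks:**
- **Spigot:** in the wrist picture the tube top is within about 1 px of where an upright spigot at home should appear. The flange is under both lips.
- **Cuff:** its top centre is at about (474, -291), within 2 mm of the target spot. It touched down at exactly the height expected for the tray floor.
- **Surroundings:** the coupler looks upright and unmoved. In the last side picture I viewed, the driver and offcut show no sign of having moved. I did not re-measure these, and I did not check the jar, glue and spanner again after the pull.

**Disagreements:**
- The wrist force during the pull never showed the expected 4 to 9 N, only up to about 4 N sideways. The readings were taken between short moves; the pictures confirm the cuff came off with the spigot left in the fork.
- The scene and side cameras disagreed with the wrist camera by 1 to 2 px at the fork, and my first rough cuff readings from them differed by about 10 mm. I used the wrist measurements.

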